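# Pack a bottle order and stamp the delivery note

### The arm

A 6-joint arm with a two-finger parallel gripper is mounted at the origin on the work surface. World frame = base frame: x ahead of the robot, y to its left, z up, the work surface at z = 0. Lengths are in mm, angles in rad, forces in N, time in s.
With the tool pointing down it reaches from about 375 to 975 mm from the base axis. Payload 3.8 kg.
Tool frame: the origin (TCP) lies midway between the tips of the shut fingers; the grasp point (between the pads) lies 19 mm behind it; z points along the fingers, y is the line along which they close (so a half turn about z gives the same grasp; the last joint's range is limited). The gripper opens to 88 mm and grips with 3 to 60 N. Pads are 18 mm wide; open, the fingers measure 123 mm over their backs; the gripper's body (75 mm by 187 mm) begins 45 mm behind the grasp point.
Start: joints at [-1.213, 0.264, 1.604, -0, 1.274, -0.037], TCP at [259.615, -623.071, 238.706] pointing down, gripper open.
Joint ranges: [-2.63, 2.63], [-0.94, 2.18], [0.31, 2.57], [-1.31, 4.45], [0, 2.66], [-2.55, 2.55]. Speed limits (rad/s): [2.57, 2.57, 3.14, 3.14, 3.14, 3.14].

### API

Orientations are given as a 3x3 rotation matrix whose columns are the frame's x, y, z axes.
In Python, from station import get_state, capture, get_calibration, job_done gives the robot as it stands.
- The arm moves only by the tool play_rows, never from a script. Its argument "series" is a list that holds one entry, the list of rows, each a list of 5 numbers: the shift along the tool's x, y, z in mm, then the turn about the tool's z in units of 5 degrees (1.0 is 5 degrees), then the opening, from -1 (shut) to 1 (fully open). A call has 1 to 5 rows; each row is the pose to reach, as a shift and turn from the pose commanded when the call began, along the tool's axes at that moment; what a row does not reach only later rows make up. A row lasts 1/10 s, in which the tool goes at most 50 mm and 8.59 degrees, less where a joint would pass 70% of its speed; a pose out of reach is approached as far as the arm can. A call with a gripper value outside its range is refused whole. The fingers move at their own pace and stop on an object; "grip_force" is the grip in N (left out, the last holds). Time passes only in rows, so rows that repeat a pose let the fingers close. It gives the time, the measured TCP pose, the force, the opening and the grip force at its end, in the units of the state.
- get_state(): the state, without advancing time (a new reading comes with each control period).
- capture(name): name is "scene" or "top"; returns (picture, depth): 400x640x3 uint8, red, green, blue; 400x640 float32, mm along the optical axis (not along the pixel's ray), 0 where there is no reading.
- get_calibration(name): a dict with "fx", "fy", "cx", "cy" (pixels), "dist_coeffs" ([k1, k2, p1, p2, k3] as OpenCV has them; the pictures are not rectified), "R" (3x3) and "t" (3): a world point X has camera coordinates R X + t. Camera axes: x right, y down, z forward; pixel columns grow to the right and rows downward; lengths in mm; the calibration is good to about 2 mm. A picture is of the moment at which its call begins. get_calibration takes no time and is no camera call.
- job_done(): hands the job in; it is judged then, once.
The state is a dict: "time": time; "qpos": joint angles; "qvel": joint speeds; "tau": joint torques, N m; "tool_pos": TCP position; "eef_rot": TCP orientation; "contact_force": force on the tool from outside, world axes, zero at the start; "moment": the same for the moment, N m; "grip_width": finger opening in mm; "gripper_force": force on a finger pad.
Only numpy, scipy, OpenCV 4.12 (cv2) and the standard library are available. Lean on these libraries where they do the work, as an engineer would, in place of code of your own. Each camera call takes 0.05 s, during which the arm holds its last target. There are 200 camera calls.

### The job

First take the empty bottles (red caps) out of the blue divided crate and stand them upright in the grey returns tray. Then stand every full bottle (green cap) upright in the crate, one to a cell, right down on the cell floor. When all are packed, press the black head of the stamp fully down to its stop to stamp the delivery note and let it come back up; leave the other things on the bench where they are.

Things in the scene. Friction and masses are not known exactly. Their poses are not given: they have to be found in the camera images.
- crate: Blue plastic divided crate, fixed to the bench, 165 (x) by 245 (y) by 45 mm high, open on top, 2 cells along its x by 3 along its y, each 75 mm square inside, walls 5 mm thick, floor 5 mm thick. Origin: centre of the underside on the bench.
- cell0 (a point): Centre of the inner floor of crate cell 0, 5 mm above the bench (cell walls rise 40 mm above it); axes as the crate's.
- cell1 (a point): Centre of the inner floor of crate cell 1, 5 mm above the bench (cell walls rise 40 mm above it); axes as the crate's.
- cell2 (a point): Centre of the inner floor of crate cell 2, 5 mm above the bench (cell walls rise 40 mm above it); axes as the crate's.
- cell3 (a point): Centre of the inner floor of crate cell 3, 5 mm above the bench (cell walls rise 40 mm above it); axes as the crate's.
- cell4 (a point): Centre of the inner floor of crate cell 4, 5 mm above the bench (cell walls rise 40 mm above it); axes as the crate's.
- cell5 (a point): Centre of the inner floor of crate cell 5, 5 mm above the bench (cell walls rise 40 mm above it); axes as the crate's.
- full0: Full sealant bottle: white body, yellow label, GREEN cap, about 220 g, standing on the bench at the start. It is 100 mm tall: body 60 mm across up to 50 mm, shoulder narrowing to 66 mm, then a cap 36 mm across from 66 to 100 mm, the place to grip from above. Origin: centre of the underside; z is up along the bottle. May be absent (None).
- full1: Full sealant bottle: white body, yellow label, GREEN cap, about 220 g, standing on the bench at the start. It is 100 mm tall: body 60 mm across up to 50 mm, shoulder narrowing to 66 mm, then a cap 36 mm across from 66 to 100 mm, the place to grip from above. Origin: centre of the underside; z is up along the bottle. May be absent (None).
- full2: Full sealant bottle: white body, yellow label, GREEN cap, about 220 g, standing on the bench at the start. It is 100 mm tall: body 60 mm across up to 50 mm, shoulder narrowing to 66 mm, then a cap 36 mm across from 66 to 100 mm, the place to grip from above. Origin: centre of the underside; z is up along the bottle. May be absent (None).
- full3: Full sealant bottle: white body, yellow label, GREEN cap, about 220 g, standing on the bench at the start. It is 100 mm tall: body 60 mm across up to 50 mm, shoulder narrowing to 66 mm, then a cap 36 mm across from 66 to 100 mm, the place to grip from above. Origin: centre of the underside; z is up along the bottle. May be absent (None).
- full4: Full sealant bottle: white body, yellow label, GREEN cap, about 220 g, standing on the bench at the start. It is 100 mm tall: body 60 mm across up to 50 mm, shoulder narrowing to 66 mm, then a cap 36 mm across from 66 to 100 mm, the place to grip from above. Origin: centre of the underside; z is up along the bottle. May be absent (None).
- full5: Full sealant bottle: white body, yellow label, GREEN cap, about 220 g, standing on the bench at the start. It is 100 mm tall: body 60 mm across up to 50 mm, shoulder narrowing to 66 mm, then a cap 36 mm across from 66 to 100 mm, the place to grip from above. Origin: centre of the underside; z is up along the bottle. May be absent (None).
- empty0: Empty sealant bottle: amber body, white label, RED cap, about 80 g, standing in a cell of the crate at the start. It is 100 mm tall: body 60 mm across up to 50 mm, shoulder narrowing to 66 mm, then a cap 36 mm across from 66 to 100 mm, the place to grip from above. Origin: centre of the underside; z is up along the bottle. May be absent (None).
- empty1: Empty sealant bottle: amber body, white label, RED cap, about 80 g, standing in a cell of the crate at the start. It is 100 mm tall: body 60 mm across up to 50 mm, shoulder narrowing to 66 mm, then a cap 36 mm across from 66 to 100 mm, the place to grip from above. Origin: centre of the underside; z is up along the bottle. May be absent (None).
- empty2: Empty sealant bottle: amber body, white label, RED cap, about 80 g, standing in a cell of the crate at the start. It is 100 mm tall: body 60 mm across up to 50 mm, shoulder narrowing to 66 mm, then a cap 36 mm across from 66 to 100 mm, the place to grip from above. Origin: centre of the underside; z is up along the bottle. May be absent (None).
- tray: Grey plastic returns tray, fixed, 130 (x) by 190 (y) mm, rim 25 mm high, walls and floor 5 mm thick. Room for two bottles side by side along its y. Origin: centre of the underside.
- stamp_head (a point): Centre of the top of the black round plunger head (44 mm across) of the stamp stand (fixed, grey base 110 by 100 mm with the white delivery note on it, red housing up to 70 mm above the bench), 105 mm above the bench when up; it is pressed straight down and moves with the head.
- plunger (a joint): How far the stamp head is pressed down, m: 0 up, 0.014 at its stop. A spring pushes it back up (about 2 N at the top, 9 N at the stop).
- tin: Copper-coloured flat tin, 64 mm across, 50 mm tall, among the full bottles. Origin: centre of the underside. Not part of the job: leave it alone.
- coupling: Brass pipe coupling, 36 mm across, 30 mm tall. Origin: centre of the underside. Not part of the job: leave it alone.
- carton: Small brown carton 70 by 110 by 60 mm tall. Origin: centre of the underside. Not part of the job: leave it alone.
- tape: Roll of brown tape, 90 mm across, 45 mm tall. Origin: centre of the underside. Not part of the job: leave it alone.
- wrench: Wrench 180 mm long lying at the right edge. Not part of the job: leave it alone.

How it is judged (in metres and radians):
On the way, in this order (a step that is already met when the one before it is completed fails the run):
1. all empty bottles stand upright in the returns tray (x of empty0 in the frame of tray between -0.04 and 0.04 m and y of empty0 in the frame of tray between -0.07 and 0.07 m and z of each of empty0, empty1, empty2 in the frame of tray below 0.012 m and angle between each of empty0, empty1, empty2's own z axis and vertical below 0.12 rad and linear speed of each of empty0, empty1, empty2 below 0.03 m/s and x of empty1 in the frame of tray between -0.04 and 0.04 m and y of empty1 in the frame of tray between -0.07 and 0.07 m and x of empty2 in the frame of tray between -0.04 and 0.04 m and y of empty2 in the frame of tray between -0.07 and 0.07 m), for 0.2 s.
2. all full bottles stand upright in the crate, one to a cell, and none of them is held ((distance between full0 and cell0 below 0.016 m or distance between full0 and cell1 below 0.016 m or distance between full0 and cell2 below 0.016 m or distance between full0 and cell3 below 0.016 m or distance between full0 and cell4 below 0.016 m or distance between full0 and cell5 below 0.016 m) and angle between each of full0, full1, full2, full3, full4, full5's own z axis and vertical below 0.12 rad and linear speed of each of full0, full1, full2, full3, full4, full5 below 0.03 m/s and (distance between full1 and cell0 below 0.016 m or distance between full1 and cell1 below 0.016 m or distance between full1 and cell2 below 0.016 m or distance between full1 and cell3 below 0.016 m or distance between full1 and cell4 below 0.016 m or distance between full1 and cell5 below 0.016 m) and (distance between full2 and cell0 below 0.016 m or distance between full2 and cell1 below 0.016 m or distance between full2 and cell2 below 0.016 m or distance between full2 and cell3 below 0.016 m or distance between full2 and cell4 below 0.016 m or distance between full2 and cell5 below 0.016 m) and (distance between full3 and cell0 below 0.016 m or distance between full3 and cell1 below 0.016 m or distance between full3 and cell2 below 0.016 m or distance between full3 and cell3 below 0.016 m or distance between full3 and cell4 below 0.016 m or distance between full3 and cell5 below 0.016 m) and (distance between full4 and cell0 below 0.016 m or distance between full4 and cell1 below 0.016 m or distance between full4 and cell2 below 0.016 m or distance between full4 and cell3 below 0.016 m or distance between full4 and cell4 below 0.016 m or distance between full4 and cell5 below 0.016 m) and (distance between full5 and cell0 below 0.016 m or distance between full5 and cell1 below 0.016 m or distance between full5 and cell2 below 0.016 m or distance between full5 and cell3 below 0.016 m or distance between full5 and cell4 below 0.016 m or distance between full5 and cell5 below 0.016 m) and contact force between the fingers and full0 below 0.5 N and contact force between the fingers and full1 below 0.5 N and contact force between the fingers and full2 below 0.5 N and contact force between the fingers and full3 below 0.5 N and contact force between the fingers and full4 below 0.5 N and contact force between the fingers and full5 below 0.5 N), for 0.2 s.
3. the stamp head is pressed down to its stop (value of joint plunger above 0.0125 m), for 0.1 s.
At the end, for the whole second after the job is handed in: Full bottles upright (0.12 rad) on cell floors of the crate, within 16 mm of a cell centre, one per cell; empties upright on the returns tray floor; stamp head pressed to within 1.5 mm of its stop after packing and back up (under 3 mm); all at rest (all of step 1 and (distance between full0 and cell0 below 0.016 m or distance between full0 and cell1 below 0.016 m or distance between full0 and cell2 below 0.016 m or distance between full0 and cell3 below 0.016 m or distance between full0 and cell4 below 0.016 m or distance between full0 and cell5 below 0.016 m) and angle between each of full0, full1, full2, full3, full4, full5's own z axis and vertical below 0.12 rad and linear speed of each of full0, full1, full2, full3, full4, full5 below 0.03 m/s and (distance between full1 and cell0 below 0.016 m or distance between full1 and cell1 below 0.016 m or distance between full1 and cell2 below 0.016 m or distance between full1 and cell3 below 0.016 m or distance between full1 and cell4 below 0.016 m or distance between full1 and cell5 below 0.016 m) and (distance between full2 and cell0 below 0.016 m or distance between full2 and cell1 below 0.016 m or distance between full2 and cell2 below 0.016 m or distance between full2 and cell3 below 0.016 m or distance between full2 and cell4 below 0.016 m or distance between full2 and cell5 below 0.016 m) and (distance between full3 and cell0 below 0.016 m or distance between full3 and cell1 below 0.016 m or distance between full3 and cell2 below 0.016 m or distance between full3 and cell3 below 0.016 m or distance between full3 and cell4 below 0.016 m or distance between full3 and cell5 below 0.016 m) and (distance between full4 and cell0 below 0.016 m or distance between full4 and cell1 below 0.016 m or distance between full4 and cell2 below 0.016 m or distance between full4 and cell3 below 0.016 m or distance between full4 and cell4 below 0.016 m or distance between full4 and cell5 below 0.016 m) and (distance between full5 and cell0 below 0.016 m or distance between full5 and cell1 below 0.016 m or distance between full5 and cell2 below 0.016 m or distance between full5 and cell3 below 0.016 m or distance between full5 and cell4 below 0.016 m or distance between full5 and cell5 below 0.016 m) and value of joint plunger below 0.003 m); the robot touches nothing.
It fails at once if another thing on the bench is shifted more than 60 mm (distance of any of tin, coupling, carton, tape, wrench from where it was at the start of the episode above 0.06 m).
It fails at once if the tin, coupling, carton or tape roll is knocked over (angle between any of tin, coupling, carton, tape's own z axis and vertical above 0.6 rad).
Of full0, full1, full2, full3, full4, full5 only 4 to 6 are there at a start; the rules pass over those that are not, and their reading is None.
Of empty0, empty1, empty2 only 1 to 2 are there at a start; the rules pass over those that are not, and their reading is None.
At some moment in a run one of full0, full1, full2, full3, full4, full5 may be knocked a few centimetres aside while the robot is not near it.
It also fails if it takes over 210 s, if anything falls off the work surface, if the arm or the gripper's body presses on something with over 40 N, if the wrist force passes 120 N, or if a joint passes its speed limit or range.

## Working session

There is one attempt and no reset: what is moved stays moved. The work goes in short steps, Python scripts to look and compute and a tool call to move; the robot and the scene stay as the last step left them, time stands still between calls to the robot, and variables do not carry over. Pictures are saved under pics/ and viewed, at most 14 in all, crops included, and the job is handed in when it is done.

Besides the shell and the picture viewer there is one more tool, called in YAML: its name, and indented under it one key for each argument. play_rows: Moves the arm, as the interface text tells. Its arguments: {"type":"object","properties":{"series":{"type":"array"},"grip_force":{"type":"number"}},"required":["series"]}

```bash
ls; mkdir -p pics
python3 - <<'E'
from station import *
import cv2,numpy as np
s=get_state();print(s)
for n in("scene","top"):
    p,d=capture(n);cv2.imwrite(f"pics/{n}0.png",p[:,:,::-1]);np.savez(f"{n}0.npz",p=p,d=d);print(n,get_calibration(n))
E
```

```text
pics
{'time': 0.0, 'qpos': array([-1.21288242e+00,  2.64721178e-01,  1.60532435e+00, -2.64292797e-05,
        1.27369859e+00, -3.69292220e-02]), 'qvel': array([ 1.16539476e-05,  1.81638305e-03,  1.13417710e-03, -1.23611552e-03,
       -1.48529255e-03,  6.61319490e-04]), 'tau': array([-1.23246271e-03, -5.02109599e+01, -3.56879032e+01,  7.26228347e-02,
        2.92864133e-02, -1.70176468e-04]), 'tool_pos': array([ 259.37858314, -622.42973941,  237.43635793]), 'eef_rot': array([[ 9.23053951e-01,  3.84669728e-01, -7.77373862e-04],
       [ 3.84670509e-01, -9.23051772e-01,  2.00627365e-03],
       [ 5.41964172e-05, -2.15093162e-03, -9.99997685e-01]]), 'contact_force': array([-0.2941732 , -0.99683808,  0.21078067]), 'moment': array([-0.00412571, -0.04468462, -0.05504931]), 'gripper_force': 0.0, 'grip_width': 88.1940015862215}
scene {'fx': 385.00280297678705, 'fy': 385.00280297678705, 'cx': 322.54186048655185, 'cy': 198.33627955777766, 'dist_coeffs': array([0.02816805, 0.        , 0.        , 0.        , 0.        ]), 'R': array([[-0.3096696 ,  0.95083843, -0.00331882],
       [ 0.7281093 ,  0.23488336, -0.64396168],
       [-0.61152398, -0.20183182, -0.76505054]]), 't': array([ 214.84299872, -345.82232011, 1518.9155712 ])}
top {'fx': 406.65167071121067, 'fy': 406.65167071121067, 'cx': 323.9934473498507, 'cy': 193.0479643023106, 'dist_coeffs': array([0.03622644, 0.        , 0.        , 0.        , 0.        ]), 'R': array([[ 0.02347522, -0.99972373,  0.00117627],
       [-0.98751101, -0.02337177, -0.15580684],
       [ 0.15579129,  0.00249602, -0.98778684]]), 't': array([ -54.52274367,  601.79971441, 1269.31939137])}
```

View pics/top0.png

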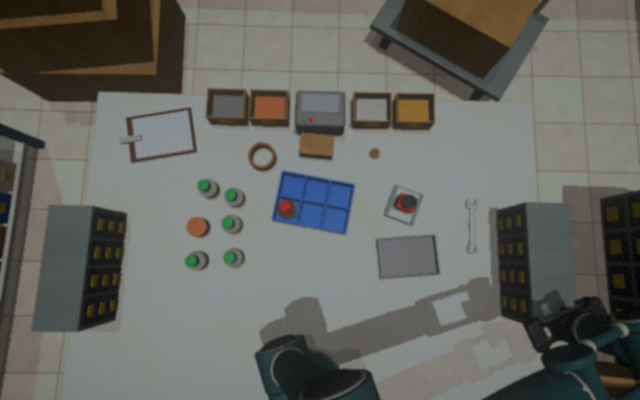

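View pics/scene0.png

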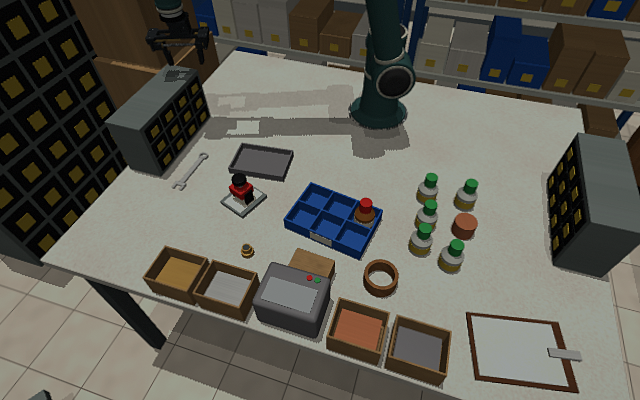

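```bash
cat > h.py <<'E'
from station import *
import cv2,numpy as np
def pts(n,p,d):
    c=get_calibration(n);K=np.array([[c['fx'],0,c['cx']],[0,c['fy'],c['cy']],[0,0,1]])
    v,u=np.mgrid[0:400,0:640]
    q=cv2.undistortPoints(np.stack([u,v],-1).reshape(-1,1,2).astype(float),K,c['dist_coeffs']).reshape(400,640,2)
    X=np.dstack([q,np.ones((400,640))])*d[...,None]
    return (X-c['t'])@c['R']
def blobs(X,hsv,lo,hi,z0,z1,mn=6):
    m=(cv2.inRange(hsv,lo,hi)>0)&(X[...,2]>z0)&(X[...,2]<z1)&(np.abs(X[...,1])<700)&(X[...,0]>200)&(X[...,0]<1000)
    n,l,s,_=cv2.connectedComponentsWithStats(m.astype(np.uint8))
    return [(X[l==i],s[i,4]) for i in range(1,n) if s[i,4]>=mn]
def look(n,save=None):
    p,d=capture(n)
    if save: cv2.imwrite(f"pics/{save}.png",p[:,:,::-1])
    return p,pts(n,p,d),cv2.cvtColor(p,cv2.COLOR_RGB2HSV)
def caps(X,hsv):
    for name,rs in (("green",[((50,90,40),(80,255,255))]),("red",[((0,140,60),(8,255,255)),((172,140,60),(180,255,255))])):
        for lo,hi in rs:
            for P,a in blobs(X,hsv,lo,hi,80,120):
                zt=np.percentile(P[:,2],90);T=P[P[:,2]>zt-6]
                mid=(T.min(0)+T.max(0))/2
                print(name,a,"mean",T.mean(0).round(1),"mid",mid[:2].round(1),"ext",np.ptp(T,0)[:2].round())
E
python3 - <<'E'
from h import *
for n in("top","scene"):
    f=np.load(f"{n}0.npz");p,d=f['p'],f['d'];X=pts(n,p,d);hsv=cv2.cvtColor(p,cv2.COLOR_RGB2HSV)
    print(n);caps(X,hsv)
    for nm,lo,hi,z0,z1 in(("crate rim",(100,100,30),(125,255,255),38,55),("crate floor",(100,100,30),(125,255,255),-5,12),("stamp",(0,0,0),(180,120,60),90,115),("tin",(5,80,60),(15,255,255),40,60)):
        for P,a in blobs(X,hsv,lo,hi,z0,z1,20):
            r=cv2.minAreaRect(P[:,:2].astype(np.float32));print(nm,a,np.round(r[0],1),np.round(r[1],1),round(r[2],1),P[:,2].mean().round(1), P.mean(0).round(1))
    # tray region
    m=(X[...,2]>17)&(X[...,2]<32)&(X[...,0]>380)&(X[...,0]<620)&(X[...,1]<-120)&(X[...,1]>-420)
    k,l,s,_=cv2.connectedComponentsWithStats(m.astype(np.uint8))
    for i in range(1,k):
        if s[i,4]>40:
            P=X[l==i];r=cv2.minAreaRect(P[:,:2].astype(np.float32));print("tray",s[i,4],np.round(r[0],1),np.round(r[1],1),round(r[2],1))
E
```

```text
top
green 10 mean [827.9  27.8 114. ] mid [828.2  28.1] ext [9. 6.]
green 97 mean [611.3 336.2 100.4] mid [610.9 335.5] ext [32. 31.]
green 98 mean [584.3 251.2  99.3] mid [584.7 251.5] ext [32. 31.]
green 99 mean [497.1 254.2  99.9] mid [497.8 254.2] ext [31. 33.]
green 105 mean [389.9 242.4 100.7] mid [392.2 242.2] ext [30. 31.]
green 111 mean [379.8 356.5 100.6] mid [379.6 356.4] ext [33. 33.]
red 6 mean [828.    8.8 112.4] mid [828.5   9.3] ext [8. 7.]
red 93 mean [550.7  82.4 104.7] mid [550.6  81.8] ext [31. 31.]
crate rim 565 [574.8  -5.8] [241.9 164.4] 80.7 44.1 [583.9 -10.   44.1]
crate floor 448 [630.4  69.1] [71.7 70.1] 80.6 4.6 [630.7  69.1   4.6]
crate floor 463 [617.2 -11. ] [74.5 70.1] 81.0 4.6 [617.1 -11.1   4.6]
crate floor 469 [603.7 -90.7] [75.4 70.5] 80.7 4.8 [603.9 -90.8   4.8]
crate floor 148 [550.4  82.1] [71.5 72.4] 80.2 4.9 [537.7  73.3   4.9]
crate floor 488 [537.2   2.2] [74.1 73.1] 80.6 4.8 [537.    2.5   4.8]
crate floor 507 [523.3 -78.8] [78.3 72.5] 80.5 4.6 [523.  -77.9   4.6]
stamp 40 [810.4 -11.4] [80.2  2.9] 89.8 96.6 [810.2 -14.5  96.6]
stamp 115 [ 
[... 2427 characters left out ...]
 129 [ 580.  -300.2] [39.  40.9] 66.1 103.0 [ 581.7 -298.2  103. ]
stamp 20 [281.2 608.8] [ 4.9 25.1] 85.2 104.3 [276.5 609.1 104.3]
stamp 32 [357.2 609.8] [ 6.2 44.6] 85.1 103.3 [356.4 608.9 103.3]
stamp 34 [439.9 609.1] [ 7.4 39.8] 86.6 102.7 [437.3 608.4 102.7]
stamp 318 [529.8 650.2] [96.5 27.9] 73.7 102.8 [528.7 649.7 102.8]
stamp 260 [910.2   7.2] [ 86.  188.6] 34.3 98.6 [913.6   8.9  98.6]
tin 64 [567.1  82.2] [56.5 32.3] 84.7 57.3 [570.8  83.8  57.3]
tin 325 [489.9 366.8] [62.  61.4] 61.4 49.4 [491.4 366.1  49.4]
tin 307 [729.2 171.6] [86.4 87.6] 44.0 44.8 [730.8 171.6  44.8]
tin 1296 [887.1 150.6] [100.2  75.2] 89.5 45.5 [888.  151.3  45.5]
tray 226 [ 427.6 -312. ] [105.2 194.4] 4.0
```

play_rows:
  series:
    - [[35,-35,0,1.5,0.4],[70,-70,0,3,0.4],[105,-105,0,4.53,0.4],[140,-140,0,4.53,0.4],[175,-175,0,4.53,0.4]]

```text
time: 0.6
tool_pos: [354.0, -392.1, 238.2]
eef_rot: [[1.0, -0.001, -0.0], [-0.001, -1.0, 0.001], [-0.0, -0.001, -1.0]]
contact_force: [0.3, -0.3, -0.4]
grip_width: 61.5
gripper_force: 0.0
```

play_rows:
  series:
    - [[19,-45,0,0,0.4],[38,-90,0,0,0.4],[57,-135,0,0,0.4],[76,-180,0,0,0.4],[95,-225,0,0,0.4]]

```text
time: 1.1
tool_pos: [449.0, -167.3, 238.5]
eef_rot: [[1.0, -0.001, -0.0], [-0.001, -1.0, 0.0], [-0.0, -0.0, -1.0]]
contact_force: [1.2, -0.5, 0.6]
grip_width: 61.8
gripper_force: 0.0
```

play_rows:
  series:
    - [[19,-45,0,0,0.4],[38,-90,0,0,0.4],[57,-135,0,0,0.4],[76,-180,0,0,0.4],[95,-225,0,0,0.4]]

```text
time: 1.6
tool_pos: [544.2, 57.7, 238.4]
eef_rot: [[1.0, -0.0, -0.0], [-0.0, -1.0, -0.0], [-0.0, 0.0, -1.0]]
contact_force: [0.5, 0.4, 0.5]
grip_width: 61.5
gripper_force: 0.0
```

play_rows:
  series:
    - [[9,-25,0,0,0.4],[9,-25,50,0,0.4],[9,-25,100,0,0.4],[9,-25,150,0,0.4],[9,-25,167,0,0.4]]

```text
time: 2.1
tool_pos: [547.9, 80.4, 65.3]
eef_rot: [[1.0, -0.0, -0.011], [-0.0, -1.0, -0.001], [-0.011, 0.001, -1.0]]
contact_force: [-0.9, 0.5, -0.7]
grip_width: 61.6
gripper_force: 0.0
```

play_rows:
  series:
    - [[0,0,0,0,-0.6],[0,0,0,0,-0.6],[0,0,0,0,-0.6],[0,0,0,0,-0.6],[0,0,0,0,-0.6]]
  grip_force: 20

```text
time: 2.6
tool_pos: [555.0, 80.9, 74.0]
eef_rot: [[1.0, -0.001, 0.004], [-0.001, -1.0, 0.001], [0.004, -0.001, -1.0]]
contact_force: [0.3, 1.2, 3.4]
grip_width: 35.2
gripper_force: 20.0
```

play_rows:
  series:
    - [[0,0,-20,0,-0.6],[0,0,-50,0,-0.6],[0,0,-90,0,-0.6],[0,0,-130,0,-0.6],[0,0,-130,0,-0.6]]

```text
time: 3.1
tool_pos: [557.6, 81.1, 209.6]
eef_rot: [[1.0, -0.001, 0.013], [-0.001, -1.0, 0.001], [0.013, -0.001, -1.0]]
contact_force: [0.4, -0.2, 0.1]
grip_width: 35.3
gripper_force: 20.0
```

play_rows:
  series:
    - [[-10,28,0,0,-0.6],[-25,70,0,0,-0.6],[-41,114,0,0,-0.6],[-57,158,0,0,-0.6],[-73,202,0,0,-0.6]]

```text
time: 3.6
tool_pos: [478.6, -122.5, 201.1]
eef_rot: [[1.0, 0.0, -0.0], [0.0, -1.0, 0.0], [-0.0, -0.0, -1.0]]
contact_force: [0.1, -0.7, -2.1]
grip_width: 35.7
gripper_force: 20.0
```

play_rows:
  series:
    - [[-16,42,0,0,-0.6],[-32,84,0,0,-0.6],[-48,126,0,0,-0.6],[-64,168,0,0,-0.6],[-70,188,0,0,-0.6]]

```text
time: 4.1
tool_pos: [407.9, -311.9, 201.2]
eef_rot: [[1.0, -0.003, -0.001], [-0.003, -1.0, -0.001], [-0.001, 0.001, -1.0]]
contact_force: [0.7, -0.0, -0.1]
grip_width: 35.4
gripper_force: 20.0
```

Run:
```python
from h import *
s=get_state();print(s['tool_pos'].round(1),s['contact_force'].round(1),s['grip_width'])
for n in("top","scene"):
    p,X,h=look(n);print(n);caps(X,h)
    m=(X[...,2]>17)&(X[...,2]<32)&(X[...,0]>310)&(X[...,0]<530)&(X[...,1]<-190)&(X[...,1]>-440)
    P=X[m];r=cv2.minAreaRect(P[:,:2].astype(np.float32));print(np.round(r[0],1),np.round(r[1],1),r[2])
```

```text
[ 407.9 -311.9  201.2] [ 0.7 -0.  -0.1] 35.40601341020567
top
green 10 mean [826.9  29.  114.5] mid [826.8  29.8] ext [7. 9.]
green 96 mean [611.6 336.8 100.1] mid [611.2 336.6] ext [32. 28.]
green 98 mean [584.3 251.1  99.4] mid [584.9 250.7] ext [32. 31.]
green 99 mean [497.2 254.5 100.1] mid [497.7 255. ] ext [31. 32.]
green 105 mean [391.3 242.7 100. ] mid [392.2 242.3] ext [30. 31.]
green 109 mean [379.7 356.2 100.1] mid [380.9 357.1] ext [30. 35.]
red 6 mean [828.3   8.8 111.6] mid [828.8   9.3] ext [7. 6.]
[ 438.1 -311.7] [191.3 188.5] 5.736534595489502
scene
green 123 mean [396.4 245.   99.2] mid [396.2 245.3] ext [35. 32.]
green 127 mean [384.3 359.7  98.8] mid [383.1 359.6] ext [39. 32.]
green 136 mean [502.1 257.2  99.1] mid [501.8 257.1] ext [34. 32.]
green 159 mean [589.4 254.1  99.5] mid [589.  254.1] ext [34. 33.]
green 173 mean [616.6 339.6  99.9] mid [614.6 338.6] ext [38. 33.]
green 26 mean [830.8  30.8 112.4] mid [830.9  30.7] ext [13. 12.]
red 26 mean [831.2  11.3 113.4] mid [831.6  11.2] ext [13. 12.]
[ 412.2 -312.2] [137.4 190.7] 5.992412090301514
```

play_rows:
  series:
    - [[0,0,45,0,-0.6],[0,0,90,0,-0.6],[0,0,115,0,-0.6],[0,0,125,0,-0.6],[0,0,129,0,-0.6]]

```text
time: 4.7
tool_pos: [409.3, -306.6, 73.2]
eef_rot: [[1.0, -0.0, -0.003], [-0.0, -1.0, 0.005], [-0.003, -0.005, -1.0]]
contact_force: [-6.2, 9.7, 23.1]
grip_width: 35.4
gripper_force: 20.1
```

play_rows:
  series:
    - [[0,0,0,0,-0.6],[0,0,0.5,0,-0.6],[0,0,0.5,0,0.4],[0,0,0.5,0,0.4],[0,0,0.5,0,0.4]]

```text
time: 5.2
tool_pos: [410.2, -309.4, 72.6]
eef_rot: [[1.0, -0.0, 0.001], [-0.0, -1.0, -0.0], [0.001, 0.0, -1.0]]
contact_force: [-0.2, -0.5, 0.4]
grip_width: 57.2
gripper_force: 0.0
```

play_rows:
  series:
    - [[0,0,0,0,0.4],[0,0,-20,0,0.4],[0,0,-60,0,0.4],[0,0,-110,0,0.4],[0,0,-150,0,0.4]]

```text
time: 5.7
tool_pos: [410.1, -309.5, 224.6]
eef_rot: [[1.0, -0.001, 0.001], [-0.001, -1.0, -0.001], [0.001, 0.001, -1.0]]
contact_force: [0.8, -0.0, -0.0]
grip_width: 61.8
gripper_force: 0.0
```

play_rows:
  series:
    - [[8,-48,0,0,0.4],[16,-96,0,0,0.4],[24,-144,0,0,0.4],[32,-192,0,0,0.4],[40,-240,0,0,0.4]]

```text
time: 6.2
tool_pos: [450.0, -67.6, 222.5]
eef_rot: [[1.0, -0.001, 0.001], [-0.001, -1.0, -0.0], [0.001, 0.0, -1.0]]
contact_force: [0.4, -0.8, -0.9]
grip_width: 61.6
gripper_force: 0.0
```

play_rows:
  series:
    - [[8,-48,0,0,0.4],[16,-96,0,0,0.4],[24,-144,0,0,0.4],[32,-170,0,0,0.4],[32,-170,0,0,0.4]]

```text
time: 6.7
tool_pos: [482.6, 103.7, 222.3]
eef_rot: [[1.0, 0.004, 0.001], [0.004, -1.0, 0.001], [0.001, -0.001, -1.0]]
contact_force: [0.6, -0.2, -0.1]
grip_width: 61.9
gripper_force: 0.0
```

Run:
```python
from h import *
s=get_state();print(s['tool_pos'].round(1),s['contact_force'].round(1),s['grip_width'])
for n in("top","scene"):
    p,X,h=look(n,n+"1");print(n);caps(X,h)
```

```text
[482.6 103.7 222.3] [ 0.6 -0.2 -0.1] 61.89546566937212
top
green 10 mean [828.4  29.9 112.6] mid [828.   30.1] ext [ 8. 10.]
green 97 mean [610.8 336.7 100. ] mid [611.2 336.6] ext [32. 31.]
green 42 mean [592.7 252.4  99.3] mid [592.3 250.8] ext [17. 30.]
green 51 mean [391.5 233.9  99.5] mid [392.3 233.2] ext [30. 13.]
green 110 mean [379.3 356.7 100.4] mid [379.6 357.5] ext [33. 32.]
red 108 mean [ 405.1 -308.3  105.1] mid [ 405.1 -307.5] ext [30. 30.]
scene
green 118 mean [396.3 244.9  99.2] mid [396.7 245.3] ext [36. 32.]
green 124 mean [384.5 359.8  99.3] mid [382.3 359.9] ext [37. 32.]
green 135 mean [502.1 257.4  99.3] mid [501.5 257.2] ext [35. 32.]
green 156 mean [589.9 254.2  99.7] mid [589.5 254.2] ext [33. 33.]
green 175 mean [616.2 339.8  99.8] mid [613.8 339. ] ext [35. 33.]
green 26 mean [830.5  30.7 112.4] mid [830.7  30.8] ext [14. 12.]
red 101 mean [ 410.5 -305.9  103.4] mid [ 409.9 -305.6] ext [37. 34.]
red 26 mean [830.9  11.2 113. ] mid [830.3  11. ] ext [14. 12.]
```

play_rows:
  series:
    - [[5,-45,0,0,0.4],[10,-90,0,0,0.4],[15,-135,0,0,0.4],[17,-152,0,0,0.4],[17,-152,0,0,0.4]]

```text
time: 7.3
tool_pos: [499.4, 252.9, 222.0]
eef_rot: [[1.0, 0.001, -0.0], [0.001, -1.0, -0.0], [-0.0, 0.0, -1.0]]
contact_force: [0.0, -0.6, 0.0]
grip_width: 61.6
gripper_force: 0.0
```

play_rows:
  series:
    - [[0,0,50,0,0.4],[0,0,100,0,0.4],[0,0,140,0,0.4],[0,0,155,0,0.4],[0,0,155,0,0.4]]

```text
time: 7.8
tool_pos: [497.2, 249.9, 64.8]
eef_rot: [[1.0, -0.002, -0.005], [-0.002, -1.0, -0.003], [-0.005, 0.003, -1.0]]
contact_force: [-0.2, -0.3, 1.3]
grip_width: 61.6
gripper_force: 0.0
```

play_rows:
  series:
    - [[0,0,0,0,-0.6],[0,0,0,0,-0.6],[0,0,0,0,-0.6],[0,0,0,0,-0.6],[0,0,0,0,-0.6]]
  grip_force: 30

```text
time: 8.3
tool_pos: [501.0, 253.8, 69.5]
eef_rot: [[1.0, -0.0, 0.004], [-0.0, -1.0, 0.002], [0.004, -0.002, -1.0]]
contact_force: [0.3, 1.2, 6.2]
grip_width: 35.2
gripper_force: 29.7
```

play_rows:
  series:
    - [[0,0,-20,0,-0.6],[0,0,-55,0,-0.6],[0,0,-95,0,-0.6],[0,0,-130,0,-0.6],[0,0,-140,0,-0.6]]

```text
time: 8.8
tool_pos: [501.3, 253.8, 211.8]
eef_rot: [[1.0, -0.0, 0.007], [-0.0, -1.0, 0.003], [0.007, -0.003, -1.0]]
contact_force: [1.0, 0.4, -2.1]
grip_width: 35.3
gripper_force: 29.8
```

play_rows:
  series:
    - [[10,35,0,0,-0.6],[22,77,0,0,-0.6],[34,119,0,0,-0.6],[45,157,0,0,-0.6],[50,173,0,0,-0.6]]

```text
time: 9.3
tool_pos: [548.5, 76.6, 205.3]
eef_rot: [[1.0, -0.003, -0.003], [-0.003, -1.0, -0.001], [-0.003, 0.001, -1.0]]
contact_force: [0.3, 0.1, -1.3]
grip_width: 35.5
gripper_force: 29.8
```

play_rows:
  series:
    - [[0,0,0,0,-0.6],[0,0,0,0,-0.6]]

```text
time: 9.5
tool_pos: [548.3, 80.1, 206.0]
eef_rot: [[1.0, -0.001, -0.002], [-0.001, -1.0, 0.001], [-0.002, -0.001, -1.0]]
contact_force: [-0.5, -0.7, -1.2]
grip_width: 35.3
gripper_force: 29.8
```

Run:
```python
from h import *
s=get_state();print(s['tool_pos'].round(1),s['contact_force'].round(1),s['grip_width'])
p,X,h=look("scene")
for P,a in blobs(X,h,(50,90,40),(80,255,255),60,300): print(a,P.mean(0).round(1),P[:,2].max().round(1))
```

```text
[548.3  80.1 206. ] [-0.5 -0.7 -1.2] 35.33415392897684
207 [555.2  81.3 228.8] 240.3
146 [401.4 245.8  91.6] 102.4
154 [389.4 359.3  91.4] 102.9
187 [594.5 254.1  92.9] 102.6
204 [621.6 339.1  93. ] 106.1
25 [830.3  30.5 112.2] 114.4
```

play_rows:
  series:
    - [[2,0,35,0,-0.6],[2,0,75,0,-0.6],[2,0,105,0,-0.6],[2,0,122,0,-0.6],[2,0,128,0,-0.6]]

```text
time: 10.05
tool_pos: [548.4, 81.1, 76.3]
eef_rot: [[1.0, 0.002, -0.005], [0.002, -1.0, -0.0], [-0.005, 0.0, -1.0]]
contact_force: [-0.1, 0.9, -1.3]
grip_width: 35.5
gripper_force: 29.8
```

play_rows:
  series:
    - [[0,0,1,0,-0.6],[0,0,2,0,-0.6],[0,0,3,0,-0.6],[0,0,4,0,-0.6],[0,0,5,0,-0.6]]

```text
time: 10.55
tool_pos: [551.8, 79.7, 75.1]
eef_rot: [[1.0, -0.001, 0.002], [-0.001, -1.0, 0.0], [0.002, -0.0, -1.0]]
contact_force: [0.4, 0.8, -2.7]
grip_width: 35.4
gripper_force: 29.8
```

play_rows:
  series:
    - [[0,0,1,0,-0.6],[0,0,2,0,-0.6],[0,0,3,0,-0.6],[0,0,3,0,-0.6],[0,0,3,0,-0.6]]

```text
time: 11.05
tool_pos: [553.1, 80.1, 74.3]
eef_rot: [[1.0, -0.001, 0.004], [-0.001, -1.0, 0.001], [0.004, -0.001, -1.0]]
contact_force: [-3.9, 1.9, 12.0]
grip_width: 35.2
gripper_force: 29.7
```

play_rows:
  series:
    - [[0,0,0,0,0.4],[0,0,0,0,0.4],[0,0,0,0,0.4],[0,0,-10,0,0.4],[0,0,-40,0,0.4]]

```text
time: 11.55
tool_pos: [548.1, 79.3, 108.5]
eef_rot: [[1.0, -0.001, -0.007], [-0.001, -1.0, -0.001], [-0.007, 0.001, -1.0]]
contact_force: [0.4, 0.2, -0.1]
grip_width: 61.7
gripper_force: 0.0
```

play_rows:
  series:
    - [[0,0,-50,0,0.4],[0,0,-100,0,0.4],[0,-45,-100,0,0.4],[15,-85,-100,0,0.4],[15,-85,-100,0,0.4]]

```text
time: 12.05
tool_pos: [567.6, 168.4, 212.8]
eef_rot: [[1.0, 0.003, 0.003], [0.003, -1.0, 0.002], [0.003, -0.002, -1.0]]
contact_force: [1.0, 0.1, -0.2]
grip_width: 61.9
gripper_force: 0.0
```

Run:
```python
from h import *
s=get_state();print(s['tool_pos'].round(1),s['contact_force'].round(1),s['grip_width'])
for n in("top","scene"):
    p,X,h=look(n);print(n);caps(X,h)
```

```text
[567.6 168.4 212.8] [ 1.   0.1 -0.2] 61.87882040032666
top
green 11 mean [829.1  27.7 114.1] mid [828.7  28.2] ext [9. 7.]
green 100 mean [547.8  82.1 105.5] mid [547.6  81.6] ext [31. 31.]
green 42 mean [377.4 365.   99.8] mid [378.  365.1] ext [29. 17.]
red 6 mean [827.5   8.4 115.6] mid [827.5   9.2] ext [5. 6.]
red 106 mean [ 405.3 -308.1  104.9] mid [ 403.8 -307.2] ext [33. 31.]
scene
green 9 mean [384.6 249.2  99. ] mid [383.8 250.9] ext [11. 13.]
green 129 mean [384.7 359.8  99. ] mid [383.8 359.5] ext [35. 31.]
green 35 mean [409.  251.3  97.8] mid [409.7 250.6] ext [ 8. 14.]
green 152 mean [552.9  83.3 104.2] mid [552.3  83.5] ext [33. 34.]
green 155 mean [589.9 254.1  99.4] mid [589.3 254.6] ext [34. 32.]
green 172 mean [616.5 339.5  99.8] mid [616.  338.8] ext [33. 33.]
green 26 mean [830.7  30.7 112.6] mid [829.5  30.6] ext [13. 12.]
red 100 mean [ 410.7 -305.5  104.1] mid [ 411.  -306.4] ext [33. 34.]
red 26 mean [830.9  11.2 112.9] mid [831.6  11.2] ext [13. 11.]
```

play_rows:
  series:
    - [[10,-42,0,0,0.4],[20,-84,0,0,0.4],[20,-84,0,0,0.4],[20,-84,50,0,0.4],[20,-84,100,0,0.4]]

```text
time: 12.65
tool_pos: [587.9, 247.9, 112.5]
eef_rot: [[1.0, -0.001, 0.005], [-0.001, -1.0, 0.001], [0.005, -0.001, -1.0]]
contact_force: [-0.7, 0.0, 0.1]
grip_width: 61.4
gripper_force: 0.0
```

play_rows:
  series:
    - [[0,0,30,0,0.4],[0,0,42,0,0.4],[0,0,42,0,0.4],[0,0,42,0,0.4],[0,0,42,0,0.4]]

```text
time: 13.15
tool_pos: [588.3, 249.0, 72.1]
eef_rot: [[1.0, -0.001, 0.004], [-0.001, -1.0, 0.002], [0.004, -0.002, -1.0]]
contact_force: [0.9, -0.6, -0.1]
grip_width: 61.9
gripper_force: 0.0
```

play_rows:
  series:
    - [[0,0,0,0,-0.6],[0,0,0,0,-0.6],[0,0,0,0,-0.6],[0,0,0,0,-0.6],[0,0,0,0,-0.6]]

```text
time: 13.65
tool_pos: [586.8, 249.3, 70.1]
eef_rot: [[1.0, -0.0, 0.001], [-0.0, -1.0, 0.001], [0.001, -0.001, -1.0]]
contact_force: [0.9, 2.2, 3.5]
grip_width: 35.0
gripper_force: 29.6
```

play_rows:
  series:
    - [[0,0,-20,0,-0.6],[0,0,-55,0,-0.6],[0,0,-95,0,-0.6],[0,0,-130,0,-0.6],[0,0,-140,0,-0.6]]

```text
time: 14.15
tool_pos: [588.2, 249.2, 213.4]
eef_rot: [[1.0, -0.0, 0.006], [-0.0, -1.0, 0.002], [0.006, -0.002, -1.0]]
contact_force: [0.4, 0.9, -1.8]
grip_width: 35.3
gripper_force: 29.6
```

play_rows:
  series:
    - [[9,38,0,0,-0.6],[19,80,0,0,-0.6],[29,122,0,0,-0.6],[38,160,0,0,-0.6],[43,181,0,0,-0.6]]

```text
time: 14.65
tool_pos: [628.1, 64.3, 206.4]
eef_rot: [[1.0, -0.002, -0.004], [-0.002, -1.0, -0.002], [-0.004, 0.002, -1.0]]
contact_force: [1.0, 0.1, -2.8]
grip_width: 35.4
gripper_force: 29.6
```

play_rows:
  series:
    - [[0,0,0,0,-0.6],[0,0,0,0,-0.6],[0,0,0,0,-0.6]]

```text
time: 14.95
tool_pos: [628.2, 68.5, 207.8]
eef_rot: [[1.0, 0.0, -0.002], [0.0, -1.0, 0.0], [-0.002, -0.0, -1.0]]
contact_force: [-0.4, -0.0, -2.5]
grip_width: 35.2
gripper_force: 29.6
```

play_rows:
  series:
    - [[1,0,35,0,-0.6],[1,0,75,0,-0.6],[1,0,105,0,-0.6],[1,0,121,0,-0.6],[1,0,127,0,-0.6]]

```text
time: 15.45
tool_pos: [628.3, 68.6, 79.7]
eef_rot: [[1.0, 0.001, -0.004], [0.001, -1.0, -0.0], [-0.004, 0.0, -1.0]]
contact_force: [-0.9, 0.6, -1.7]
grip_width: 35.6
gripper_force: 29.6
```

play_rows:
  series:
    - [[0,0,1.5,0,-0.6],[0,0,3,0,-0.6],[0,0,4.5,0,-0.6],[0,0,6,0,-0.6],[0,0,7,0,-0.6]]

```text
time: 15.95
tool_pos: [630.7, 67.6, 76.0]
eef_rot: [[1.0, -0.001, 0.001], [-0.001, -1.0, 0.0], [0.001, -0.0, -1.0]]
contact_force: [-0.7, 0.5, -2.4]
grip_width: 35.6
gripper_force: 29.6
```

play_rows:
  series:
    - [[0,0,1,0,-0.6],[0,0,2,0,-0.6],[0,0,3,0,-0.6],[0,0,3,0,-0.6],[0,0,3,0,0.4]]

```text
time: 16.45
tool_pos: [631.3, 67.9, 73.8]
eef_rot: [[1.0, -0.001, 0.003], [-0.001, -1.0, 0.0], [0.003, -0.0, -1.0]]
contact_force: [-0.6, 0.5, -1.1]
grip_width: 41.4
gripper_force: 0.3
```

play_rows:
  series:
    - [[0,0,0,0,0.4],[0,0,0,0,0.4],[0,0,-30,0,0.4],[0,0,-80,0,0.4],[0,0,-120,0,0.4]]

```text
time: 16.95
tool_pos: [629.9, 67.5, 193.4]
eef_rot: [[1.0, -0.001, -0.001], [-0.001, -1.0, -0.0], [-0.001, 0.0, -1.0]]
contact_force: [0.7, 0.5, 0.4]
grip_width: 61.6
gripper_force: 0.0
```

play_rows:
  series:
    - [[-4,-48,-15,0,0.4],[-8,-96,-15,0,0.4],[-12,-144,-15,0,0.4],[-15,-180,-15,0,0.4],[-15,-180,-15,0,0.4]]

```text
time: 17.45
tool_pos: [614.2, 252.1, 206.8]
eef_rot: [[1.0, 0.004, -0.0], [0.004, -1.0, 0.001], [-0.0, -0.001, -1.0]]
contact_force: [0.5, 0.3, -0.1]
grip_width: 61.8
gripper_force: 0.0
```

Run:
```python
from h import *
s=get_state();print(s['tool_pos'].round(1),s['contact_force'].round(1),s['grip_width'])
for n in("top","scene"):
    p,X,h=look(n);print(n);caps(X,h)
```

```text
[614.2 252.1 206.8] [ 0.5  0.3 -0.1] 61.78158674841276
top
green 9 mean [827.1  29.4 112.8] mid [827.3  29.9] ext [ 5. 10.]
green 100 mean [627.3  70.8 105.3] mid [627.2  70.8] ext [35. 29.]
green 53 mean [606.6 335.1  99.4] mid [606.5 335.5] ext [23. 26.]
green 97 mean [547.7  81.1 104.7] mid [547.3  81.7] ext [32. 31.]
green 47 mean [392.8 233.8  99.6] mid [390.9 234.9] ext [27. 16.]
red 103 mean [ 404.3 -307.7  105.4] mid [ 403.7 -307.1] ext [33. 30.]
scene
green 8 mean [397.4 233.8 100. ] mid [396.1 233.5] ext [10.  9.]
green 157 mean [553.1  84.  104. ] mid [550.6  83.7] ext [34. 34.]
green 169 mean [633.1  72.3 104.2] mid [631.9  71.9] ext [36. 34.]
green 172 mean [616.9 339.7 100. ] mid [616.4 338.9] ext [34. 33.]
green 26 mean [830.5  30.6 112.4] mid [830.7  30.5] ext [14. 12.]
red 108 mean [ 410.7 -305.9  102.9] mid [ 409.5 -307.4] ext [34. 33.]
red 26 mean [830.6  11.1 112.3] mid [830.2  11. ] ext [14. 12.]
```

play_rows:
  series:
    - [[-1,-43,0,0,0.4],[-1,-86,0,0,0.4],[-1,-86,0,0,0.4],[-1,-86,50,0,0.4],[-1,-86,95,0,0.4]]

```text
time: 18.05
tool_pos: [616.1, 332.6, 113.1]
eef_rot: [[1.0, -0.001, 0.004], [-0.001, -1.0, 0.001], [0.004, -0.001, -1.0]]
contact_force: [-0.5, -0.6, 0.7]
grip_width: 61.8
gripper_force: 0.0
```

play_rows:
  series:
    - [[0,0,30,0,0.4],[0,0,42,0,0.4],[0,0,42,0,0.4],[0,0,42,0,0.4],[0,0,42,0,0.4]]

```text
time: 18.55
tool_pos: [616.3, 334.1, 73.2]
eef_rot: [[1.0, -0.001, 0.004], [-0.001, -1.0, 0.002], [0.004, -0.002, -1.0]]
contact_force: [0.5, 0.4, -0.3]
grip_width: 61.2
gripper_force: 0.0
```

play_rows:
  series:
    - [[0,0,0,0,-0.6],[0,0,0,0,-0.6],[0,0,0,0,-0.6],[0,0,0,0,-0.6],[0,0,0,0,-0.6]]

```text
time: 19.05
tool_pos: [614.8, 334.4, 71.2]
eef_rot: [[1.0, -0.0, 0.002], [-0.0, -1.0, 0.001], [0.002, -0.001, -1.0]]
contact_force: [-0.7, 2.0, 3.8]
grip_width: 35.8
gripper_force: 29.5
```

play_rows:
  series:
    - [[0,0,-20,0,-0.6],[0,0,-55,0,-0.6],[0,0,-95,0,-0.6],[0,0,-130,0,-0.6],[0,0,-140,0,-0.6]]

```text
time: 19.55
tool_pos: [616.1, 334.3, 214.6]
eef_rot: [[1.0, -0.0, 0.006], [-0.0, -1.0, 0.002], [0.006, -0.002, -1.0]]
contact_force: [1.2, 0.6, -1.7]
grip_width: 35.7
gripper_force: 29.5
```

play_rows:
  series:
    - [[0,30,0,0,-0.6],[1,70,0,0,-0.6],[1,115,0,0,-0.6],[1,160,0,0,-0.6],[1,205,0,0,-0.6]]

```text
time: 20.05
tool_pos: [613.4, 126.7, 207.4]
eef_rot: [[1.0, 0.0, -0.004], [0.0, -1.0, -0.001], [-0.004, 0.001, -1.0]]
contact_force: [0.5, 0.1, -1.9]
grip_width: 35.3
gripper_force: 29.5
```

play_rows:
  series:
    - [[1,45,0,0,-0.6],[1,90,0,0,-0.6],[1,125,0,0,-0.6],[1,143,0,0,-0.6],[1,143,0,0,-0.6]]

```text
time: 20.55
tool_pos: [614.9, -16.5, 208.2]
eef_rot: [[1.0, -0.004, -0.003], [-0.004, -1.0, -0.0], [-0.003, 0.0, -1.0]]
contact_force: [1.1, 0.4, -2.0]
grip_width: 35.4
gripper_force: 29.5
```

play_rows:
  series:
    - [[0,0,0,0,-0.6],[0,0,0,0,-0.6],[0,0,0,0,-0.6]]

```text
time: 20.85
tool_pos: [616.0, -12.8, 210.0]
eef_rot: [[1.0, 0.001, -0.0], [0.001, -1.0, 0.0], [-0.0, -0.0, -1.0]]
contact_force: [0.4, 0.9, -1.8]
grip_width: 35.8
gripper_force: 29.5
```

play_rows:
  series:
    - [[0,0,35,0,-0.6],[0,0,75,0,-0.6],[0,0,105,0,-0.6],[0,0,122,0,-0.6],[0,0,128,0,-0.6]]

```text
time: 21.35
tool_pos: [614.0, -13.0, 79.3]
eef_rot: [[1.0, 0.001, -0.005], [0.001, -1.0, 0.0], [-0.005, -0.0, -1.0]]
contact_force: [-0.4, 0.4, -2.0]
grip_width: 35.3
gripper_force: 29.5
```

play_rows:
  series:
    - [[0,0,1.5,0,-0.6],[0,0,3,0,-0.6],[0,0,4.5,0,-0.6],[0,0,6,0,-0.6],[0,0,8,0,-0.6]]

```text
time: 21.85
tool_pos: [617.4, -14.3, 76.0]
eef_rot: [[1.0, -0.001, 0.003], [-0.001, -1.0, 0.0], [0.003, -0.0, -1.0]]
contact_force: [-1.1, 2.2, 9.9]
grip_width: 35.4
gripper_force: 29.3
```

play_rows:
  series:
    - [[0,0,0.5,0,-0.6],[0,0,1,0,-0.6],[0,0,1,0,-0.6]]

```text
time: 22.15
tool_pos: [618.1, -14.3, 76.1]
eef_rot: [[1.0, -0.001, 0.005], [-0.001, -1.0, 0.0], [0.005, -0.0, -1.0]]
contact_force: [-1.4, 1.8, 6.6]
grip_width: 35.4
gripper_force: 29.3
```

play_rows:
  series:
    - [[0,0,0,0,0.4],[0,0,0,0,0.4],[0,0,0,0,0.4],[0,0,-30,0,0.4],[0,0,-80,0,0.4]]

```text
time: 22.65
tool_pos: [612.2, -14.3, 149.1]
eef_rot: [[1.0, -0.001, -0.01], [-0.001, -1.0, 0.001], [-0.01, -0.0, -1.0]]
contact_force: [0.3, -0.1, -0.0]
grip_width: 61.7
gripper_force: 0.0
```

play_rows:
  series:
    - [[0,0,-50,0,0.4],[-33,-35,-50,0,0.4],[-66,-70,-50,0,0.4],[-99,-105,-50,0,0.4],[-130,-140,-50,0,0.4]]

```text
time: 23.15
tool_pos: [484.6, 126.5, 203.1]
eef_rot: [[1.0, -0.002, 0.0], [-0.002, -1.0, 0.0], [0.0, -0.0, -1.0]]
contact_force: [0.4, 0.5, 0.2]
grip_width: 61.8
gripper_force: 0.0
```

Run:
```python
from h import *
s=get_state();print(s['tool_pos'].round(1),s['contact_force'].round(1),s['grip_width'])
for n in("top","scene"):
    p,X,h=look(n);print(n);caps(X,h)
```

```text
[484.6 126.5 203.1] [0.4 0.5 0.2] 61.81624372751544
top
green 10 mean [827.9  28.9 112.9] mid [828.3  29.7] ext [ 8. 10.]
green 101 mean [626.7  70.9 105.4] mid [627.6  72.1] ext [35. 31.]
green 96 mean [613.2 -10.5 105. ] mid [612.  -10.5] ext [33. 28.]
green 80 mean [550.1  82.8 104.8] mid [550.4  81.4] ext [26. 31.]
green 107 mean [390.9 242.3 100.1] mid [390.8 242.1] ext [33. 31.]
green 114 mean [379.2 356.7 100.3] mid [379.5 356.9] ext [33. 33.]
red 6 mean [828.1   8.8 112.2] mid [828.4   9.2] ext [9. 7.]
red 106 mean [ 405.1 -308.2  104.9] mid [ 403.8 -307.2] ext [33. 31.]
scene
green 118 mean [395.9 245.   98.8] mid [394.3 245.2] ext [34. 32.]
green 122 mean [384.3 360.2  98.9] mid [384.1 359.6] ext [35. 31.]
green 151 mean [552.7  83.6 104. ] mid [551.4  83.6] ext [36. 34.]
green 159 mean [619.6  -8.3 104.4] mid [618.6  -8.5] ext [35. 34.]
green 166 mean [633.3  72.4 104. ] mid [632.7  72. ] ext [36. 34.]
green 26 mean [830.8  30.7 112.9] mid [830.5  30.6] ext [14. 12.]
red 102 mean [ 410.4 -305.7  103.5] mid [ 410.7 -305.7] ext [36. 33.]
red 26 mean [830.8  11.1 112.8] mid [830.4  11.2] ext [14. 12.]
```

play_rows:
  series:
    - [[-28,-35,0,0,0.4],[-59,-74,0,0,0.4],[-91,-114,0,0,0.4],[-91,-114,0,0,0.4],[-91,-114,45,0,0.4]]

```text
time: 23.75
tool_pos: [400.3, 243.2, 164.1]
eef_rot: [[1.0, 0.003, 0.013], [0.003, -1.0, 0.006], [0.013, -0.006, -1.0]]
contact_force: [1.7, 0.6, -0.4]
grip_width: 61.7
gripper_force: 0.0
```

play_rows:
  series:
    - [[0,0,45,0,0.4],[0,0,75,0,0.4],[0,0,87,0,0.4],[0,0,87,0,0.4],[0,0,87,0,0.4]]

```text
time: 24.25
tool_pos: [396.8, 239.8, 72.4]
eef_rot: [[1.0, -0.001, 0.002], [-0.001, -1.0, 0.001], [0.002, -0.001, -1.0]]
contact_force: [0.8, 0.2, -0.1]
grip_width: 61.8
gripper_force: 0.0
```

play_rows:
  series:
    - [[0,0,0,0,-0.6],[0,0,0,0,-0.6],[0,0,0,0,-0.6],[0,0,0,0,-0.6],[0,0,0,0,-0.6]]

```text
time: 24.75
tool_pos: [396.1, 240.5, 72.3]
eef_rot: [[1.0, -0.0, 0.002], [-0.0, -1.0, 0.001], [0.002, -0.001, -1.0]]
contact_force: [0.3, 1.2, 5.1]
grip_width: 35.5
gripper_force: 29.6
```

play_rows:
  series:
    - [[0,0,-20,0,-0.6],[0,0,-55,0,-0.6],[0,0,-95,0,-0.6],[0,0,-130,0,-0.6],[0,0,-140,0,-0.6]]

```text
time: 25.25
tool_pos: [396.9, 240.6, 214.9]
eef_rot: [[1.0, -0.0, 0.006], [-0.0, -1.0, 0.003], [0.006, -0.003, -1.0]]
contact_force: [-0.1, 0.1, -1.8]
grip_width: 35.5
gripper_force: 29.7
```

play_rows:
  series:
    - [[16,27,0,0,-0.6],[40,67,0,0,-0.6],[65,109,0,0,-0.6],[90,151,0,0,-0.6],[115,193,0,0,-0.6]]

```text
time: 25.75
tool_pos: [509.3, 44.9, 208.9]
eef_rot: [[1.0, -0.0, -0.003], [-0.0, -1.0, -0.0], [-0.003, 0.0, -1.0]]
contact_force: [0.3, 0.8, -2.1]
grip_width: 35.5
gripper_force: 29.7
```

play_rows:
  series:
    - [[18,30,0,0,-0.6],[28,48,0,0,-0.6],[28,48,0,0,-0.6],[28,48,0,0,-0.6],[28,48,0,0,-0.6]]

```text
time: 26.25
tool_pos: [536.8, -0.5, 209.8]
eef_rot: [[1.0, 0.0, -0.003], [0.0, -1.0, 0.0], [-0.003, -0.0, -1.0]]
contact_force: [-0.0, 0.7, -1.9]
grip_width: 35.5
gripper_force: 29.7
```

play_rows:
  series:
    - [[0,0,35,0,-0.6],[0,0,75,0,-0.6],[0,0,105,0,-0.6],[0,0,122,0,-0.6],[0,0,128,0,-0.6]]

```text
time: 26.75
tool_pos: [535.4, 0.0, 80.6]
eef_rot: [[1.0, 0.001, -0.005], [0.001, -1.0, 0.0], [-0.005, -0.0, -1.0]]
contact_force: [0.2, -0.4, -2.6]
grip_width: 35.5
gripper_force: 29.7
```

play_rows:
  series:
    - [[0,0,1.5,0,-0.6],[0,0,3,0,-0.6],[0,0,4.5,0,-0.6],[0,0,6,0,-0.6],[0,0,8,0,-0.6]]

```text
time: 27.25
tool_pos: [539.7, -1.2, 77.2]
eef_rot: [[1.0, -0.001, 0.004], [-0.001, -1.0, 0.0], [0.004, -0.0, -1.0]]
contact_force: [-2.0, 1.8, 13.2]
grip_width: 35.3
gripper_force: 29.5
```

play_rows:
  series:
    - [[0,0,0.5,0,-0.6],[0,0,0.5,0,-0.6]]

```text
time: 27.45
tool_pos: [540.1, -1.2, 77.3]
eef_rot: [[1.0, -0.001, 0.004], [-0.001, -1.0, 0.0], [0.004, -0.0, -1.0]]
contact_force: [-1.2, 2.0, 7.7]
grip_width: 35.4
gripper_force: 29.6
```

play_rows:
  series:
    - [[0,0,0,0,0.4],[0,0,0,0,0.4],[0,0,0,0,0.4],[0,0,-30,0,0.4],[0,0,-80,0,0.4]]

```text
time: 27.95
tool_pos: [534.3, -1.3, 151.2]
eef_rot: [[1.0, -0.001, -0.01], [-0.001, -1.0, 0.0], [-0.01, -0.0, -1.0]]
contact_force: [1.2, -0.6, 0.4]
grip_width: 61.7
gripper_force: 0.0
```

play_rows:
  series:
    - [[0,0,-50,0,0.4],[-18,-40,-50,0,0.4],[-36,-80,-50,0,0.4],[-54,-120,-50,0,0.4],[-70,-155,-50,0,0.4]]

```text
time: 28.45
tool_pos: [467.1, 155.0, 204.8]
eef_rot: [[1.0, -0.001, 0.0], [-0.001, -1.0, 0.0], [0.0, -0.0, -1.0]]
contact_force: [0.9, 0.2, 0.3]
grip_width: 62.0
gripper_force: 0.0
```

Run:
```python
from h import *
s=get_state();print(s['tool_pos'].round(1),s['contact_force'].round(1),s['grip_width'])
for n in("top","scene"):
    p,X,h=look(n);print(n);caps(X,h)
```

```text
[467.1 155.  204.8] [0.9 0.2 0.3] 61.98990626193788
top
green 10 mean [827.7  28.6 113.6] mid [827.5  29.8] ext [ 8. 10.]
green 97 mean [628.4  70.9 105.2] mid [627.6  70.6] ext [35. 29.]
green 95 mean [613.4 -10.3 105.5] mid [612.3 -10.6] ext [32. 28.]
green 99 mean [547.   81.5 104.9] mid [547.6  81.4] ext [32. 31.]
green 98 mean [532.8   1.6 105.3] mid [532.3   1.2] ext [34. 31.]
green 113 mean [379.  356.4 100.1] mid [379.6 356.7] ext [33. 33.]
red 108 mean [ 404.4 -308.1  105.1] mid [ 403.7 -307.3] ext [33. 30.]
scene
green 125 mean [384.4 359.9  99.1] mid [383.6 359.4] ext [35. 31.]
green 145 mean [538.4   3.5 104.1] mid [538.1   3.3] ext [35. 34.]
green 153 mean [552.9  83.7 104.2] mid [553.3  83.7] ext [34. 34.]
green 160 mean [619.2  -8.5 104. ] mid [618.5  -8.4] ext [35. 36.]
green 166 mean [633.6  72.3 104.3] mid [632.4  71.9] ext [35. 34.]
green 26 mean [831.   30.9 112.8] mid [831.1  30.6] ext [14. 13.]
red 101 mean [ 409.8 -306.   103.4] mid [ 408.5 -306.9] ext [31. 34.]
red 26 mean [831.3  11.4 113.3] mid [831.1  11.6] ext [14. 12.]
```

play_rows:
  series:
    - [[-18,-43,0,0,0.4],[-37,-88,0,0,0.4],[-56,-133,0,0,0.4],[-75,-178,0,0,0.4],[-84,-200,0,0,0.4]]

```text
time: 29.05
tool_pos: [383.4, 356.0, 204.7]
eef_rot: [[1.0, 0.001, 0.0], [0.001, -1.0, 0.001], [0.0, -0.001, -1.0]]
contact_force: [-0.0, -0.8, 0.5]
grip_width: 61.7
gripper_force: 0.0
```

play_rows:
  series:
    - [[0,0,0,0,0.4],[0,0,0,0,0.4],[0,0,45,0,0.4],[0,0,90,0,0.4],[0,0,122,0,0.4]]

```text
time: 29.55
tool_pos: [384.3, 351.0, 80.2]
eef_rot: [[1.0, -0.003, -0.001], [-0.003, -1.0, -0.002], [-0.001, 0.002, -1.0]]
contact_force: [-0.4, 0.8, -0.8]
grip_width: 61.6
gripper_force: 0.0
```

play_rows:
  series:
    - [[0,0,12,0,0.4],[0,0,12,0,0.4],[0,0,12,0,0.4]]

```text
time: 29.85
tool_pos: [385.7, 353.8, 72.1]
eef_rot: [[1.0, -0.002, 0.002], [-0.002, -1.0, 0.001], [0.002, -0.001, -1.0]]
contact_force: [1.1, 0.9, 0.5]
grip_width: 61.6
gripper_force: 0.0
```

play_rows:
  series:
    - [[0,0,0,0,-0.6],[0,0,0,0,-0.6],[0,0,0,0,-0.6],[0,0,0,0,-0.6],[0,0,0,0,-0.6]]

```text
time: 30.35
tool_pos: [385.2, 354.9, 72.1]
eef_rot: [[1.0, -0.0, 0.002], [-0.0, -1.0, 0.002], [0.002, -0.002, -1.0]]
contact_force: [0.2, 2.3, 5.4]
grip_width: 35.3
gripper_force: 29.6
```

play_rows:
  series:
    - [[0,0,-20,0,-0.6],[0,0,-55,0,-0.6],[0,0,-95,0,-0.6],[0,0,-130,0,-0.6],[0,0,-140,0,-0.6]]

```text
time: 30.85
tool_pos: [385.6, 354.8, 214.3]
eef_rot: [[1.0, -0.0, 0.004], [-0.0, -1.0, 0.003], [0.004, -0.003, -1.0]]
contact_force: [1.2, -0.1, -3.0]
grip_width: 35.4
gripper_force: 29.6
```

play_rows:
  series:
    - [[9,28,0,0,-0.6],[22,68,0,0,-0.6],[37,114,0,0,-0.6],[52,160,0,0,-0.6],[67,206,0,0,-0.6]]

```text
time: 31.35
tool_pos: [449.8, 145.6, 208.3]
eef_rot: [[1.0, 0.0, -0.004], [0.0, -1.0, -0.001], [-0.004, 0.001, -1.0]]
contact_force: [0.7, -0.6, -2.2]
grip_width: 35.0
gripper_force: 29.6
```

play_rows:
  series:
    - [[15,46,0,0,-0.6],[30,92,0,0,-0.6],[45,138,0,0,-0.6],[60,184,0,0,-0.6],[70,215,0,0,-0.6]]

```text
time: 31.85
tool_pos: [520.0, -70.2, 208.2]
eef_rot: [[1.0, -0.002, -0.004], [-0.002, -1.0, -0.0], [-0.004, 0.0, -1.0]]
contact_force: [0.9, 1.4, -2.2]
grip_width: 35.4
gripper_force: 29.6
```

play_rows:
  series:
    - [[4,13,0,0,-0.6],[4,13,0,0,-0.6],[4,13,0,0,-0.6],[4,13,0,0,-0.6]]

```text
time: 32.25
tool_pos: [524.2, -78.7, 210.0]
eef_rot: [[1.0, 0.001, -0.001], [0.001, -1.0, 0.001], [-0.001, -0.001, -1.0]]
contact_force: [0.1, 0.3, -2.7]
grip_width: 35.3
gripper_force: 29.6
```

play_rows:
  series:
    - [[1,1,35,0,-0.6],[1,1,75,0,-0.6],[1,1,105,0,-0.6],[1,1,122,0,-0.6],[1,1,128,0,-0.6]]

```text
time: 32.75
tool_pos: [523.7, -79.3, 80.2]
eef_rot: [[1.0, 0.002, -0.005], [0.002, -1.0, 0.001], [-0.005, -0.001, -1.0]]
contact_force: [0.1, 0.0, -2.6]
grip_width: 35.8
gripper_force: 29.6
```

play_rows:
  series:
    - [[0,0,1.5,0,-0.6],[0,0,3,0,-0.6],[0,0,4.5,0,-0.6],[0,0,6,0,-0.6],[0,0,8,0,-0.6]]

```text
time: 33.25
tool_pos: [527.9, -81.3, 76.9]
eef_rot: [[1.0, -0.001, 0.004], [-0.001, -1.0, -0.0], [0.004, 0.0, -1.0]]
contact_force: [-1.5, 2.8, 14.1]
grip_width: 35.3
gripper_force: 29.5
```

play_rows:
  series:
    - [[0,0,0.5,0,-0.6],[0,0,0.5,0,-0.6]]

```text
time: 33.45
tool_pos: [528.2, -81.4, 77.0]
eef_rot: [[1.0, -0.001, 0.004], [-0.001, -1.0, -0.0], [0.004, 0.0, -1.0]]
contact_force: [-1.2, 1.8, 8.7]
grip_width: 35.2
gripper_force: 29.5
```

play_rows:
  series:
    - [[0,0,0,0,0.4],[0,0,0,0,0.4],[0,0,0,0,0.4],[0,0,-30,0,0.4],[0,0,-80,0,0.4]]

```text
time: 33.95
tool_pos: [522.4, -80.8, 150.7]
eef_rot: [[1.0, -0.001, -0.009], [-0.001, -1.0, 0.002], [-0.009, -0.002, -1.0]]
contact_force: [0.1, 0.2, -0.7]
grip_width: 61.8
gripper_force: 0.0
```

play_rows:
  series:
    - [[0,0,-50,0,0.4],[-20,40,-50,0,-1],[-40,80,-50,0,-1],[-60,120,-50,0,-1],[-60,120,-50,0,-1]]

```text
time: 34.45
tool_pos: [463.8, -205.1, 204.3]
eef_rot: [[1.0, -0.005, -0.001], [-0.005, -1.0, -0.002], [-0.001, 0.002, -1.0]]
contact_force: [-0.2, 0.5, -0.2]
grip_width: 31.7
gripper_force: 0.0
```

Run:
```python
from h import *
s=get_state();print(s['tool_pos'].round(1),s['contact_force'].round(1),s['grip_width'])
for n in("top","scene"):
    p,X,h=look(n,n+"2");print(n);caps(X,h)
    m=(X[...,2]>98)&(X[...,2]<112)&(abs(X[...,0]-578)<45)&(abs(X[...,1]+300)<45)
    P=X[m];print("stamp",P.mean(0).round(1),((P.min(0)+P.max(0))/2).round(1),np.ptp(P,0).round())
```

```text
[ 463.8 -205.1  204.3] [-0.2  0.5 -0.2] 31.74601082882181
top
green 10 mean [826.6  29.3 114.4] mid [827.2  29.7] ext [ 8. 10.]
green 99 mean [627.6  71.1 105.1] mid [627.3  71.9] ext [35. 32.]
green 95 mean [612.8 -10.1 104.6] mid [612.4 -10.5] ext [32. 28.]
green 99 mean [547.3  81.8 104.9] mid [547.3  81.7] ext [31. 31.]
green 101 mean [532.3   1.7 104.7] mid [532.6   1.2] ext [34. 31.]
green 99 mean [519.3 -77.  105.2] mid [520.4 -78.9] ext [31. 31.]
red 7 mean [828.    8.7 114.1] mid [828.    9.2] ext [7. 6.]
red 98 mean [ 403.7 -305.1  105. ] mid [ 403.6 -304.1] ext [33. 25.]
stamp [ 578.6 -305.9  104.3] [ 577.1 -304.4  104.6] [35. 41. 12.]
scene
green 131 mean [526.2 -75.9 103.9] mid [524.2 -77. ] ext [35. 33.]
green 144 mean [538.3   3.4 104.1] mid [538.3   3.2] ext [35. 34.]
green 146 mean [552.9  83.6 104. ] mid [552.2  83.3] ext [35. 34.]
green 159 mean [619.5  -8.5 104.1] mid [618.2  -8.5] ext [35. 34.]
green 168 mean [633.4  72.3 104.5] mid [633.1  72.1] ext [36. 34.]
green 26 mean [830.7  30.7 112.6] mid [830.   30.5] ext [12. 12.]
red 98 mean [ 410.3 -305.9  103.5] mid [ 410.3 -306.1] ext [35. 34.]
red 26 mean [830.8  11.1 112.7] mid [831.2  11.4] ext [13. 12.]
stamp [ 581.7 -299.1  103.4] [ 579.8 -300.3  102.9] [43. 42.  8.]
```

View pics/top2.png

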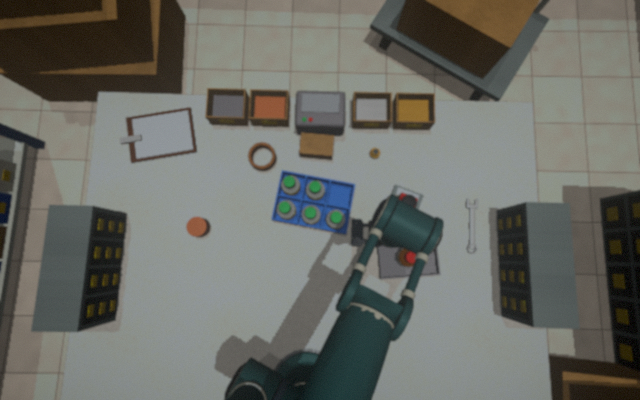

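play_rows:
  series:
    - [[30,25,0,0,-1],[65,55,0,0,-1],[100,84,0,0,-1],[115,97,0,0,-1],[115,97,0,0,-1]]

```text
time: 35.05
tool_pos: [583.5, -298.4, 203.2]
eef_rot: [[1.0, 0.0, 0.0], [0.0, -1.0, 0.0], [0.0, -0.0, -1.0]]
contact_force: [-0.2, 0.4, -0.6]
grip_width: 0.3
gripper_force: 0.0
```

play_rows:
  series:
    - [[0,0,30,0,-1],[0,0,60,0,-1],[0,0,75,0,-1],[0,0,75,0,-1],[0,0,75,0,-1]]

```text
time: 35.55
tool_pos: [581.1, -297.6, 129.7]
eef_rot: [[1.0, 0.0, -0.0], [0.0, -1.0, 0.0], [-0.0, -0.0, -1.0]]
contact_force: [0.2, 0.2, -0.3]
grip_width: -0.1
gripper_force: 0.0
```

play_rows:
  series:
    - [[-2,3,10,0,-1],[-2,3,20,0,-1],[-2,3,27,0,-1],[-2,3,32,0,-1],[-2,3,36,0,-1]]

```text
time: 36.05
tool_pos: [579.1, -301.7, 93.8]
eef_rot: [[1.0, -0.001, 0.001], [-0.001, -1.0, -0.0], [0.001, 0.0, -1.0]]
contact_force: [-1.6, 0.5, 7.6]
grip_width: 0.8
gripper_force: 3.6
```

play_rows:
  series:
    - [[0,0,1,0,-1],[0,0,2,0,-1],[0,0,3,0,-1],[0,0,3,0,-1],[0,0,3,0,-1]]

```text
time: 36.55
tool_pos: [579.1, -301.7, 91.6]
eef_rot: [[1.0, -0.001, 0.001], [-0.001, -1.0, -0.001], [0.001, 0.001, -1.0]]
contact_force: [-2.4, 0.7, 7.0]
grip_width: 0.5
gripper_force: 3.9
```

play_rows:
  series:
    - [[0,0,1,0,-1],[0,0,2,0,-1],[0,0,2,0,-1],[0,0,2,0,-1]]

```text
time: 36.95
tool_pos: [579.2, -301.8, 91.3]
eef_rot: [[1.0, -0.001, 0.001], [-0.001, -1.0, -0.001], [0.001, 0.001, -1.0]]
contact_force: [-6.0, 2.6, 15.3]
grip_width: 0.5
gripper_force: 7.8
```

play_rows:
  series:
    - [[0,0,1,0,-1],[0,0,1,0,-1],[0,0,1,0,-1],[0,0,1,0,-1]]

```text
time: 37.35
tool_pos: [579.2, -301.8, 91.3]
eef_rot: [[1.0, -0.001, 0.001], [-0.001, -1.0, -0.001], [0.001, 0.001, -1.0]]
contact_force: [-7.7, 3.3, 20.3]
grip_width: 0.5
gripper_force: 10.0
```

play_rows:
  series:
    - [[0,0,-10,0,-1],[0,0,-25,0,-1],[0,0,-60,0,-1],[0,0,-110,0,-1],[0,0,-110,0,-1]]

```text
time: 37.85
tool_pos: [583.1, -303.7, 206.0]
eef_rot: [[1.0, -0.001, 0.012], [-0.001, -1.0, -0.007], [0.012, 0.007, -1.0]]
contact_force: [-0.3, -0.8, 0.6]
grip_width: 0.1
gripper_force: 0.0
```

play_rows:
  series:
    - [[-30,35,0,0,-1],[-60,70,0,0,-1],[-90,105,0,0,-1],[-120,140,0,0,-1],[-120,140,0,0,-1]]

```text
time: 38.35
tool_pos: [455.0, -445.0, 196.8]
eef_rot: [[1.0, -0.006, -0.002], [-0.006, -1.0, -0.001], [-0.002, 0.001, -1.0]]
contact_force: [0.5, -0.3, 1.0]
grip_width: 0.3
gripper_force: 0.0
```

Run:
```python
from h import *
s=get_state();print(s['tool_pos'].round(1),s['contact_force'].round(1),s['grip_width'])
for n in("top","scene"):
    p,X,h=look(n,n+"3");print(n);caps(X,h)
    m=(X[...,2]>85)&(X[...,2]<112)&(abs(X[...,0]-578)<30)&(abs(X[...,1]+300)<30)
    P=X[m];print("stamp z",np.percentile(P[:,2],[50,90]).round(1),len(P))
```

```text
[ 455.  -445.   196.8] [ 0.5 -0.3  1. ] 0.3479377814331337
top
green 11 mean [828.5  29.7 113.1] mid [829.6  29.6] ext [9. 9.]
green 100 mean [628.   70.5 104.7] mid [628.   69.3] ext [35. 31.]
green 93 mean [613.5 -10.7 104.9] mid [612.1 -10.5] ext [32. 28.]
green 99 mean [547.4  81.8 104.9] mid [547.4  81.5] ext [31. 31.]
green 99 mean [533.3   0.9 105.1] mid [533.9   1.1] ext [32. 31.]
green 100 mean [520.5 -77.1 105. ] mid [520.4 -78.9] ext [31. 31.]
red 6 mean [827.4   8.7 114.2] mid [827.7   9.2] ext [7. 6.]
red 114 mean [ 405.7 -307.8  105.4] mid [ 405.1 -307.6] ext [30. 31.]
stamp z [103.9 107.5] 164
scene
green 133 mean [526.3 -75.8 103.8] mid [525.8 -76.3] ext [37. 34.]
green 146 mean [538.5   3.7 104.1] mid [538.5   4.2] ext [37. 34.]
green 146 mean [552.6  83.5 104.5] mid [552.2  83.3] ext [37. 34.]
green 151 mean [619.2  -8.4 103.9] mid [618.4  -8.3] ext [36. 33.]
green 164 mean [633.4  72.4 104.4] mid [632.9  72.2] ext [35. 34.]
green 26 mean [830.8  30.7 112.9] mid [830.1  30.5] ext [15. 13.]
red 101 mean [ 410.2 -306.1  103.5] mid [ 410.7 -307.4] ext [33. 33.]
red 26 mean [830.9  11.2 113. ] mid [831.4  11.1] ext [15. 12.]
stamp z [103.  105.8] 167
```

View pics/scene3.png

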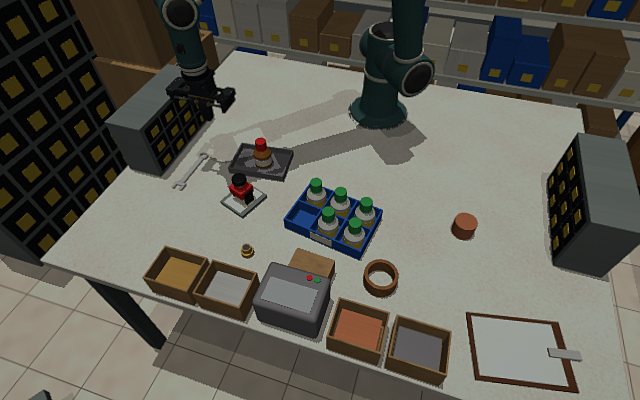

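The picture shows five green caps upright in the crate (pixels around 340,210), the red-capped empty in the tray (260,150), and the stamp head back up (240,182). The arm is clear of everything and nothing else has moved.

```bash
python3 -c "from station import *;print(job_done())"
```

```text
the job is handed in; nothing more can be done
None
```

I handed the job in: the one empty bottle is in the returns tray, all five full bottles stand in the crate one to a cell, and the stamp was pressed to its stop and came back up; the hand-in returned no verdict.

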